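# Clamp the block and hold the loupe in focus

## Robot

A 6-joint arm with a two-finger parallel gripper is mounted at the origin on a cart in front of the work surface, level with it; the furniture and walls round the work are solid. World frame = base frame: x ahead of the robot, y to its left, z up, the work surface at z = 0. Lengths are in m, angles in rad, forces in N, time in s.
With the tool pointing down it reaches from about 0.375 to 0.9 m from the base axis. Payload 3.1 kg.
Tool frame: the origin (TCP) lies between the finger pads; the fingertips stand manip.finger_overhang ahead of it and the grasp point (between the pads) lies 5 mm behind it (manip.finger_overhang is the distance from the TCP to the fingertips, in m); z points along the fingers, y is the line along which they close (so a half turn about z gives the same grasp; the last joint's range is limited). The gripper opens to 85 mm and grips with 20 to 120 N. Pads are 22 mm wide; open, the fingers measure 114 mm over their backs; the gripper's body (76 mm by 85 mm) begins 54 mm behind the grasp point. The pads swing forward as they close: fully open they stand 13 mm farther back than shut.
Start: joints at [-1.373, 0.527, 1.433, -0, 1.181, -0.178], TCP at [0.23, -0.581, 0.245] pointing down, gripper open.
Joint ranges: [-3.08, 3.08], [-0.75, 2.2], [0.22, 2.44], [-1.43, 4.57], [0, 2.65], [-2.85, 2.85]. Speed limits (rad/s): [2.79, 2.79, 3.14, 3.14, 3.14, 3.14].

## Interface

Orientations are given as a unit quaternion [x, y, z, w].
In Python, from station import manip gives the robot as it stands.
- The arm moves only by the tool drive_tool, never from a script. Its argument "plan" is a list of rows, each a list of 7 numbers: the shift along the tool's x, y, z in m, then the turn, a rotation vector about the tool's x, y, z in degrees, then the opening, from -1 (shut) to 1 (fully open). In form: [[x, y, z, wx, wy, wz, gripper], ...]. A call has 1 to 10 rows; each row shifts and turns the commanded pose from where the row before left it, along the tool's axes as they then stand; what a row does not reach is not made up. A row lasts 1/10 s, in which the tool goes at most 50 mm and 8.59 degrees, less where a joint would pass 70% of its speed; a pose out of reach is approached as far as the arm can. A call is refused whole if a number of a shift passes 0.05 or a number of a turn 8.59, either way. A call with a gripper value outside its range is refused whole. The fingers move at their own pace and stop on an object; "newtons" is the grip in N (left out, the last holds). Time passes only in rows, so rows that do not move let the fingers close. It gives the time, the measured TCP pose, the force, the opening and the grip force at its end, in the units of the state.
- manip.sense(): the state, without advancing time (a new reading comes with each control period).
- manip.snapshot(name): name is "side" or "top" or "wrist"; returns a dict with "image" (400x640x3 uint8, red, green, blue), "z_map" (400x640 float32, m along the optical axis (not along the pixel's ray), 0 where there is no reading), "fov_y" (degrees; the focal length in pixels is half the picture's height over the tangent of half this angle, whatever the lens; pixels are square), "cx", "cy" (the principal point, pixels), "extrinsics" (4x4, takes a point from camera to world coordinates); the wrist camera has in their place "mount" (4x4, takes a point from camera to tool coordinates, whose origin is the TCP and whose axes are the flange's). Camera axes: x right, y up, looking along -z (the intrinsics and any distortion apply to the point x, -y, -z); pixel columns grow to the right and rows downward; lengths in m; the calibration is good to about 2 mm. The wrist camera is an equidistant fisheye: a pixel r from the principal point sees the ray r / f radians off the axis. A picture is of the moment at which its call begins: read the wrist's pose just before it.
- manip.sign_off(): hands the job in; it is judged then, once.
The state is a dict: "t": time; "q": joint angles; "qd": joint speeds; "tau": joint torques, N m; "tcp_pos": TCP position; "tool_rot": TCP orientation; "force": force on the tool from outside, world axes, zero at the start; "ft_torque": the same for the moment, N m; "finger_gap": opening from 0.0 (shut) to 1.0 (fully open); "gripper_force": force on a finger pad.
Only numpy, scipy, OpenCV 4.12 (cv2) and the standard library are available. Lean on these libraries where they do the work, as an engineer would, in place of code of your own. Each camera call takes 0.05 s, during which the arm holds its last target. There are 200 camera calls.

## Task

Swing the vise's crank clockwise (seen from above) until the jaw has clamped the steel block firmly, then let go of the crank and pick up the loupe by its handle. Hold it level over the middle of the block, with the lens at the focal height that the red pointer on the post marks, and finish while still holding it there, steady and touching nothing else. Do not shift the red pointer, and leave the other things on the bench where they are.

Things in the scene. Friction and masses are not known exactly. Their poses are not given: they have to be found in the camera images.
- inspection_vise: green rack vise bolted to the bench, base 104 x 280 x 12 mm; origin at the bench top below the clamped block. Jaws close along its y axis: fixed jaw at +y (face 17.5 mm from the origin), moving jaw at -y, tops 50 mm high. The block lies on a bed 30 mm high. Vertical crank axis at (x 0, y -130 mm), housing 62 mm high. A 10 mm post stands at (x +40, y +85 mm), 180 mm high
- vise_jaw: moving jaw of the vise, green with a steel face; its origin coincides with the vise's origin when the crank is at 0 and shifts toward the vise's +y by 12 mm per radian of crank
- vise_crank (a joint): crank angle in rad, 0 to 1.9, grows clockwise seen from above; starts at 0 to 0.3, the jaw meets the block at about 1.25. Dry friction needs about 2 N at the knob to move it and keeps it (and the clamping) where it is left; pushing 5 to 25 N at the knob against the stopped jaw clamps the block well
- knob_mid (a point): middle of the upright black knob on the crank's end: 21 mm in diameter, 40 mm high, from 76 to 116 mm above the bench (this point is at 98 mm); it spins freely on its pin, 55 mm from the crank axis, so it may be pinched from above and led along the arc with the tool's yaw kept
- focus_tip (a point): tip of the red pointer (6 mm thick, tapering) on a brass collar on the gauge post; its height marks where the middle of the lens must be, 55 to 95 mm above the block's top. It points at the block; its tip stays 58 mm (in plan) from the vise's origin, clear of the 36 mm lens ring radius
- steel_block: grey steel block 60 x 35 x 22 mm with two dark holes on top, lying loose between the jaws, to be clamped across its 35 mm; origin at the centre of its underside, its 35 mm along its own x; about 0.35 kg
- block_top (a point): centre of the steel block's top face
- loupe: reading loupe lying flat on the bench: black ring 72 mm in diameter and 14 mm high with a glass lens, black ribbed straight handle 18 mm wide and 20 mm high from 47 to 147 mm from the lens centre along the loupe's -x; origin at the underside below the lens centre, z along the lens axis; 0.1 kg
- loupe_lens (a point): centre of the lens, 7 mm above the loupe's underside
- loupe_grip (a point): middle of the loupe's handle, 95 mm from the lens centre along the loupe's -x and 10 mm above its underside; grip it across its 18 mm
- thread_spool: red thread spool, 42 mm in diameter, 51 mm high, standing on the bench; bystander; origin at its foot
- pliers: red-handled pliers, 182 x 59 x 15 mm, lying on the bench; bystander; origin under the middle
- screwdriver_blue: blue screwdriver, 172 mm long, lying on the bench; bystander; origin under the middle
- sanding_block: brown sanding block, 90 x 56 x 28 mm; bystander; origin under the middle

How it is judged:
By the outcome, as a careful person would: the job done as asked, in the order asked, and still so for the second after the job is handed in, while the arm keeps its last pose, push and grip.
It also fails if it takes over 64 s, if anything falls off the work surface, if the arm or the gripper's body presses on something with over 40 N, if the wrist force passes 120 N, or if a joint passes its speed limit or range.

## Working session

There is one attempt and no reset: what is moved stays moved. The work goes in short steps, Python scripts to look and compute and a tool call to move; the robot and the scene stay as the last step left them, time stands still between calls to the robot, and variables do not carry over. Pictures are saved under pics/ and viewed, at most 10 in all, crops included, and the job is handed in when it is done.

Besides the shell and the picture viewer there is one more tool, called after "Emit:" by a JSON object that holds its "fn" and its "kwargs", one argument or row to a line. drive_tool: Moves the arm, as the interface text tells. Its arguments: {"type":"object","properties":{"plan":{"type":"array"},"newtons":{"type":"number"}},"required":["plan"]}

```bash
mkdir -p pics; ls; cat > h.py <<'E'
import numpy as np, cv2
from station import manip
from scipy.spatial.transform import Rotation as R
def save(n,im): cv2.imwrite('pics/'+n,cv2.cvtColor(im,cv2.COLOR_RGB2BGR))
def cloud(s):
    h,w=s['z_map'].shape; f=h/2/np.tan(np.radians(s['fov_y'])/2)
    v,u=np.mgrid[:h,:w]; z=s['z_map']
    P=np.stack([(u-s['cx'])/f*z,-(v-s['cy'])/f*z,-z],-1)
    E=np.array(s['extrinsics']); return P@E[:3,:3].T+E[:3,3]
E
python3 - <<'E'
from h import *
s=manip.sense(); print(s, manip.finger_overhang)
for n in('top','side'):
    c=manip.snapshot(n); save(n+'0.png',c['image']); np.savez(n+'0.npz',**c)
    print(n,c['fov_y'],c['cx'],c['cy'],np.array(c['extrinsics']).round(3), [k for k in c])
E
```

```text
pics
{'t': 0.0, 'q': array([-1.37252471e+00,  5.28494826e-01,  1.43388034e+00,  2.00738745e-06,
        1.18139159e+00, -1.78500058e-01]), 'qd': array([ 2.27823050e-04, -1.52847941e-03,  9.50075266e-04, -7.74891072e-04,
        1.77801347e-03, -5.50589986e-05]), 'tau': array([-1.76569461e-03, -4.42362893e+01, -1.78022915e+01, -4.77775739e-04,
        8.42971931e-03, -8.48377795e-06]), 'tcp_pos': array([ 0.22984348, -0.5804793 ,  0.24432296]), 'tool_rot': array([ 9.82307296e-01,  1.87273049e-01, -9.81806626e-06, -1.08700573e-03]), 'force': array([-0.04952303, -1.02846834,  0.18498154]), 'ft_torque': array([ 0.00914467,  0.00518828, -0.03395043]), 'gripper_force': 0.0, 'finger_gap': 1.0014371353999203} 0.014
top 44.5694168591576 320.94305650681133 201.2196144382 [[ 0.051  0.976 -0.212  0.217]
 [-0.999  0.049 -0.013  0.066]
 [-0.002  0.212  0.977  1.394]
 [ 0.     0.     0.     1.   ]] ['image', 'z_map', 'fov_y', 'cx', 'cy', 'extrinsics']
side 48.184543485275306 318.5234673289386 197.10591457556643 [[ 0.984  0.119 -0.131  0.341]
 [-0.176  0.563 -0.807 -1.028]
 [-0.022  0.818  0.575  0.891]
 [ 0.     0.     0.     1.   ]] ['image', 'z_map', 'fov_y', 'cx', 'cy', 'extrinsics']
```

View pics/top0.png

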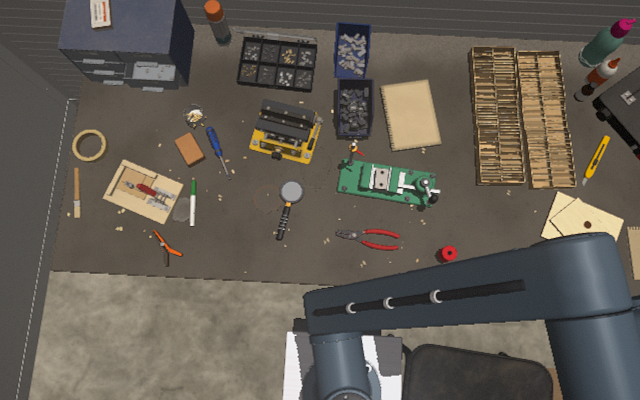

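View pics/side0.png

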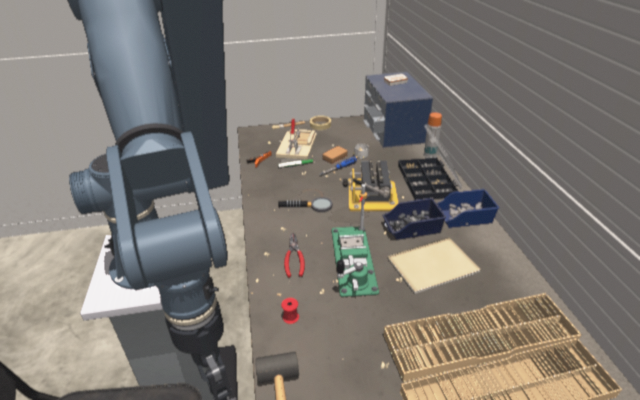

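The top view shows the vise at about (387,183), with the crank on the right (425,187) and the post and pointer on the left (352,148). The loupe lens is at (291,190) and its handle runs to (281,237). The side view shows the same vise at (355,258) and the loupe at (320,205). Next I'll measure and zoom in.

```bash
cat > m.py <<'E'
from h import *
out=[]
for n,(x0,x1,y0,y1) in(('top',(265,450,135,250)),('side',(270,385,165,305))):
    s=dict(np.load(n+'0.npz')); P=cloud(s); im=s['image']; hsv=cv2.cvtColor(im,cv2.COLOR_RGB2HSV)
    H,S,V=hsv[...,0].astype(int),hsv[...,1],hsv[...,2]
    roi=np.zeros(H.shape,bool); roi[y0:y1,x0:x1]=1
    ok=roi&(s['z_map']>0)
    g=ok&(H>65)&(H<90)&(S>110)
    Z=P[...,2]
    print(n,'bench z',np.median(Z[ok&~g]).round(4))
    b=g&(Z<.02)
    r=cv2.minAreaRect((P[b][:,:2]*1000).astype(np.float32)); print(' base rect mm',r, 'z',np.median(Z[b]).round(4))
    # things by height in vise region
    red=ok&((H<8)|(H>172))&(S>140)&(Z>.06)
    for p,uv in zip(P[red],np.argwhere(red)): print('  red',uv[::-1],(p*1000).round(0),im[uv[0],uv[1]])
    k=ok&(V<60)&(Z>.085)
    print(' knob',k.sum(),np.argwhere(k).mean(0)[::-1],np.median(P[k],0).round(4),P[k].max(0).round(3),P[k].min(0).round(3))
    st=ok&(abs(Z-.052)<.006)&(S<60)&(V>100)
    print(' blk',st.sum(),np.median(P[st],0).round(4))
    r=cv2.minAreaRect((P[st][:,:2]*1000).astype(np.float32)); print(r)
    c=im[y0:y1,x0:x1]; f=4; out.append(cv2.resize(c,None,fx=f,fy=f,interpolation=cv2.INTER_CUBIC))
save('ztop.png',out[0]); save('zside.png',out[1])
E
python3 m.py
```

```text
top bench z 0.0027
 base rect mm ((584.1761474609375, -104.77604675292969), (274.4270935058594, 98.5588607788086), 82.72282409667969) z 0.0136
  red [356 151] [630.  -4. 146.] [131  42  40]
  red [357 151] [628.  -7. 151.] [201  44  37]
  red [358 151] [629. -10. 147.] [206  50  40]
  red [357 152] [627.  -7. 147.] [110  55  47]
  red [358 152] [627. -10. 147.] [180  51  44]
  red [359 152] [628. -13. 145.] [220  51  38]
  red [359 153] [625. -13. 145.] [136  46  37]
  red [360 153] [624. -15. 147.] [203  47  38]
  red [361 153] [623. -18. 151.] [210  49  36]
  red [361 154] [621. -18. 147.] [161  51  45]
  red [362 154] [621. -21. 149.] [168  57  46]
  red [363 155] [618. -23. 149.] [177  68  58]
 knob 104 [368.99038462 169.375     ] [0.6312 0.0046 0.1122] [0.688 0.197 0.18 ] [ 0.509 -0.229  0.085]
 blk 368 [ 0.5803 -0.0875  0.0517]
((606.3543090820312, -1.6946868896484375), (506.2055969238281, 73.87694549560547), 75.97199249267578)
side bench z 0.0002
 base rect mm ((0.0, 0.0), (0.0, 0.0), 0.0) z nan
  red [361 197] [633.  -3. 143.] [210  80  58]
  red [362 197] [635.  -5. 145.] [198  90  62]
  red [361 198] [629. -14. 148.] [220  73  60]
  red [362 198] [633. -11. 145.] [181  81  67]
  red [360 199] [625. -21. 150.] [228 100  69]
  red [361 199] [629. -17. 146.] [211  74  66]
  red [360 200] [624. -24. 149.] [212  84  64]
  red [361 200] [629. -16. 142.] [171  78  72]
 knob 101 [346.9009901  244.54455446] [ 0.5226 -0.2298  0.1037] [0.739 0.177 0.125] [ 0.513 -0.236  0.086]
 blk 340 [ 0.5864 -0.0858  0.0503]
((609.257080078125, 6.4810791015625), (526.6654052734375, 106.06183624267578), 71.06743621826172)
  return _methods._mean(a, axis=axis, dtype=dtype,
  ret = ret.dtype.type(ret / rcount)
```

View pics/ztop.png

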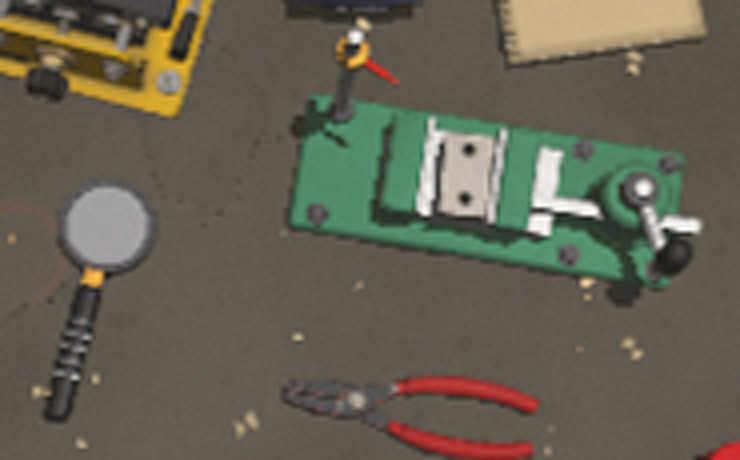

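View pics/zside.png

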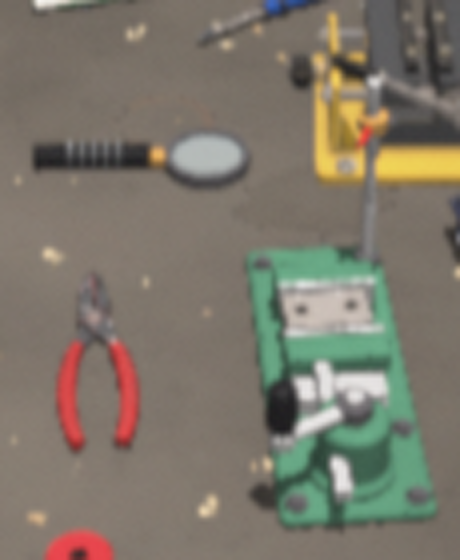

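The crops show the knob at ztop (678,250), the crank axis at (643,187), the pointer tip at (397,82), the post top at (354,37), and the loupe lens at (107,226) with its handle end at (57,412). Next I'll get exact points from both views.

```bash
cat >> h.py <<'E'
def ray(s,uv):
    h=400; f=h/2/np.tan(np.radians(s['fov_y'])/2); E=np.array(s['extrinsics'])
    uv=np.atleast_2d(np.array(uv,float)); d=np.c_[(uv[:,0]-s['cx'])/f,-(uv[:,1]-s['cy'])/f,-np.ones(len(uv))]@E[:3,:3].T
    return E[:3,3],d
def onz(s,uv,z):
    o,d=ray(s,uv); return o+d*((z-o[2])/d[:,2])[:,None]
def tri(s1,a,s2,b):
    o1,d1=ray(s1,a);o2,d2=ray(s2,b);d1=d1[0]/np.linalg.norm(d1);d2=d2[0]/np.linalg.norm(d2)
    t=np.linalg.lstsq(np.c_[d1,-d2],o2-o1,rcond=None)[0]; p,q=o1+d1*t[0],o2+d2*t[1]
    return (p+q)/2,np.linalg.norm(p-q)
def masks(s,box):
    x0,x1,y0,y1=box; hsv=cv2.cvtColor(s['image'],cv2.COLOR_RGB2HSV); H,S,V=[hsv[...,i].astype(int) for i in range(3)]
    r=np.zeros(H.shape,bool); r[y0:y1,x0:x1]=1
    return r,H,S,V
def big(m):
    n,l,st,c=cv2.connectedComponentsWithStats(m.astype(np.uint8)); k=1+np.argmax(st[1:,4]); return l==k,c[k],st[k]
E
cat > m2.py <<'E'
from h import *
T=dict(np.load('top0.npz'));S_=dict(np.load('side0.npz'))
pc=lambda a:np.array(a)*1000
# base outline, top view, z=.012
r,H,S,V=masks(T,(330,442,150,212)); g=r&(H>65)&(H<95)&(S>90)
u=np.argwhere(g)[:,::-1]
P=onz(T,u,.012)[:,:2]
# low parts: keep base only by depth
Z=cloud(T)[...,2]; b=Z[g]<.022
rect=cv2.minAreaRect((P[b]*1000).astype(np.float32)); print('base',rect); print(cv2.boxPoints(rect).round(0).tolist())
# knob
kn={}
for n,s,box in(('t',T,(425,440,190,206)),('s',S_,(333,348,255,278))):
    r,H,S,V=masks(s,box); m,c,st=big(r&(V<55)); kn[n]=c; print('knob',n,c,st)
print('knob tri',tri(T,kn['t'],S_,kn['s']),'top view at .098',onz(T,kn['t'],.1),'side',onz(S_,kn['s'],.098))
print('axis hub top@.08',onz(T,[(425.7,181.7)],.08), 'post top@.18',onz(T,[(265+354/4,135+37/4)],.18))
print('pointer tip tri',tri(T,(265+397/4-.5,135+82/4-.5),S_,(270+362/4-.5,165+146/4-.5)))
# loupe
r,H,S,V=masks(T,(278,305,178,205)); m,c,st=big(r&(V>115)&(S<60)); print('lens glass',c,st,onz(T,c,.010))
r,H,S,V=masks(S_,(308,333,195,213)); m,c2,st=big(r&(V>115)&(S<60)); print('lens side',c2,st,onz(S_,c2,.010))
r,H,S,V=masks(T,(272,294,204,242)); m,c,st=big(r&(V<60)); p=onz(T,np.argwhere(m)[:,::-1],.015)[:,:2]
rc=cv2.minAreaRect((p*1000).astype(np.float32));print('handle',rc)
# block holes & block
r,H,S,V=masks(T,(372,392,165,192)); print('holes',onz(T,[(265+469/4-.5,135+149/4-.5),(265+465/4-.5,135+197/4-.5)],.052))
print('jaw face strips',onz(T,[(265+430/4,135+165/4),(265+495/4,135+177/4)],.05))
print('side holes',onz(S_,[(270+302/4-.5,165+310/4-.5),(270+351/4-.5,165+305/4-.5)],.052))
# bystanders
E
python3 m2.py
```

```text
base ((583.326416015625, -103.39732360839844), (276.7426452636719, 100.81873321533203), 83.14634704589844)
[[517.0, -235.0], [617.0, -247.0], [650.0, 28.0], [550.0, 40.0]]
knob t [432.38297872 199.04255319] [429 194   9  10  47]
knob s [339.74626866 266.89552239] [337 260   7  13  67]
knob tri (array([ 0.52120104, -0.22065753,  0.09234316]), np.float64(0.001588964483712361)) top view at .098 [[ 0.51860003 -0.21893839  0.1       ]] side [[ 0.52073344 -0.22618729  0.098     ]]
axis hub top@.08 [[ 0.57174604 -0.20467971  0.08      ]] post top@.18 [[0.63635673 0.0046867  0.18      ]]
pointer tip tri (array([ 0.62155943, -0.02561699,  0.14577208]), np.float64(0.0041005038217502175))
lens glass [291.34591195 191.03459119] [281 182  21  19 318] [[0.54285843 0.17190258 0.01      ]]
lens side [320.55677656 200.76923077] [308 195  25  14 273] [[0.54531862 0.18665103 0.01      ]]
handle ((412.82562255859375, 196.75689697265625), (17.38048553466797, 31.21805763244629), 78.77413177490234)
holes [[ 0.60233324 -0.08519454  0.052     ]
 [ 0.56690372 -0.08322427  0.052     ]]
jaw face strips [[ 0.58828823 -0.05942418  0.05      ]
 [ 0.58177519 -0.10584865  0.05      ]]
side holes [[ 0.56743551 -0.08414957  0.052     ]
 [ 0.6028721  -0.08590573  0.052     ]]
```

```bash
cat >> h.py <<'E'
def to(p,yaw=None):
    """remaining shift in present tool axes (mm), turn rotvec (deg) to pointing-down with tool x at yaw (deg)"""
    s=manip.sense(); r=R.from_quat(s['tool_rot']); p=np.array(p); d=p-s['tcp_pos']; x=r.as_matrix()[:,0]; y0=np.degrees(np.arctan2(x[1],x[0]))
    yaw=y0 if yaw is None else yaw
    g=R.from_euler('z',yaw,degrees=True)*R.from_euler('x',180,degrees=True)
    print('t',round(s['t'],2),'tcp',(s['tcp_pos']*1000).round(1),'yaw',y0.round(2),'F',s['force'].round(1),'gap',round(s['finger_gap'],3),round(s['gripper_force'],1))
    print(' shift mm now axes',(r.inv().apply(d)*1000).round(1),' after turn',(g.inv().apply(d)*1000).round(1),' turn',np.degrees((r.inv()*g).as_rotvec()).round(2))
E
python3 -c "
from h import *
to([.5205,-.221,.099],-17.5)"
```

```text
t 0.1 tcp [ 229.9 -580.5  244.4] yaw 21.59 F [ 0.1  0.1 -0.4] gap 1.001 0.0
 shift mm now axes [ 402.5 -227.1  146. ]  after turn [ 169.1 -430.3  145.4]  turn [-1.100e-01  2.000e-02  3.909e+01]
```

Emit:
{"fn": "drive_tool", "kwargs": {
  "plan": [
    [0,0,0,0,0,7.8,1],
    [0,0,0,0,0,7.8,1],
    [0,0,0,0,0,7.8,1],
    [0,0,0,0,0,7.8,1],
    [0,0,0,0,0,7.8,1],
    [0,0,0,0,0,0,1]
  ]
}}

```text
t: 0.7
tcp_pos: [0.2299, -0.5807, 0.2448]
tool_rot: [0.988, -0.151, -0.0, -0.001]
force: [-0.2, -0.5, -0.2]
finger_gap: 0.997
gripper_force: 0.0
```

```bash
python3 -c "
from h import *
to([.5205,-.221,.16],-17.5)"
```

```text
t 0.7 tcp [ 229.9 -580.7  244.8] yaw -17.4 F [-0.2 -0.5 -0.2] gap 0.997 0.0
 shift mm now axes [ 169.8 -430.1   85.1]  after turn [ 169.  -430.5   84.8]  turn [-0.06  0.03  0.1 ]
```

Emit:
{"fn": "drive_tool", "kwargs": {
  "plan": [
    [0.017,-0.043,0,0,0,0,1],
    [0.017,-0.043,0,0,0,0,1],
    [0.017,-0.043,0,0,0,0,1],
    [0.017,-0.043,0,0,0,0,1],
    [0.017,-0.043,0,0,0,0,1],
    [0.017,-0.043,0,0,0,0,1],
    [0.017,-0.043,0,0,0,0,1],
    [0.017,-0.043,0,0,0,0,1],
    [0.017,-0.043,0,0,0,0,1],
    [0,0,0,0,0,0,1]
  ]
}}

```text
t: 1.7
tcp_pos: [0.4943, -0.2528, 0.2452]
tool_rot: [0.989, -0.147, 0.0, -0.001]
force: [-0.1, -0.6, 0.2]
finger_gap: 0.997
gripper_force: 0.0
```

```bash
python3 - <<'E'
from h import *
to([.5205,-.221,.16],-17.5)
c=manip.snapshot('wrist'); save('w1.png',c['image']); np.savez('w1.npz',**c); print(c['fov_y'],c['cx'],c['cy'],np.array(c['mount']).round(4).tolist())
E
```

```text
t 1.7 tcp [ 494.3 -252.8  245.2] yaw -16.85 F [-0.1 -0.6  0.2] gap 0.997 0.0
 shift mm now axes [ 15.8 -37.9  85.3]  after turn [ 15.4 -38.3  85.2]  turn [-0.12 -0.01  0.65]
65.70646984690485 318.432996646788 198.86539280877432 [[0.0005, 0.9586, 0.2846, 0.0721], [1.0, -0.0003, -0.0008, -0.0012], [-0.0007, 0.2846, -0.9586, -0.1281], [0.0, 0.0, 0.0, 1.0]]
```

View pics/w1.png

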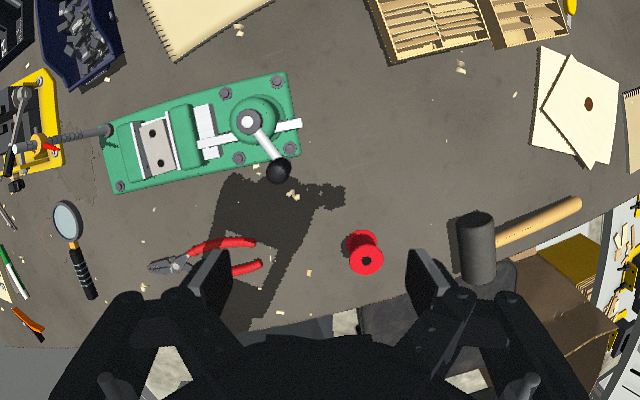

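The wrist view shows the knob's top at about (279,170), the hub at (248,121), and the block holes at (152,133) and (158,157). I'll cast rays to check these points.

```bash
cat >> h.py <<'E'
def wray(c,uv,st):
    f=200/np.tan(np.radians(c['fov_y'])/2); uv=np.atleast_2d(np.array(uv,float)); dx,dy=uv[:,0]-c['cx'],uv[:,1]-c['cy']; r=np.hypot(dx,dy)+1e-9; th=r/f
    d=np.c_[np.sin(th)*dx/r,-np.sin(th)*dy/r,-np.cos(th)]; M=np.array(c['mount']); W=R.from_quat(st['tool_rot'])
    return W.apply(M[:3,3])+st['tcp_pos'],W.apply(d@M[:3,:3].T)
def wz(c,uv,st,z):
    o,d=wray(c,uv,st); return o+d*((z-o[2])/d[:,2])[:,None]
E
python3 - <<'E'
from h import *
c=dict(np.load('w1.npz')); st=manip.sense()
r,H,S,V=masks(c,(262,296,155,188)); m,k,s=big(r&(V<62)); print(k,s)
print('knob',wz(c,k,st,.105),'hub',wz(c,(248,121),st,.08),'holes',wz(c,[(152,133),(158,157)],st,.052),'posttop',wz(c,(18,148),st,.18))
E
```

```text
[278.45520231 175.09104046] [262 157  34  31 692]
knob [[ 0.51750646 -0.22431068  0.105     ]] hub [[ 0.57254821 -0.20807664  0.08      ]] holes [[ 0.60108507 -0.08871131  0.052     ]
 [ 0.57249932 -0.08583277  0.052     ]] posttop [[ 0.63524727 -0.00680237  0.18      ]]
```

Emit:
{"fn": "drive_tool", "kwargs": {
  "plan": [
    [0.0,0,0,0,0,0.6,1],
    [0.015,-0.037,0,0,0,0,1],
    [0,0,0.04,0,0,0,1],
    [0,0,0.04,0,0,0,1],
    [0,0,0.03,0,0,0,1],
    [0,0,0.02,0,0,0,1],
    [0,0,0.016,0,0,0,1],
    [0,0,0,0,0,0,1]
  ]
}}

```text
t: 2.55
tcp_pos: [0.5152, -0.228, 0.097]
tool_rot: [0.987, -0.158, -0.002, -0.001]
force: [-0.6, 0.5, 0.4]
finger_gap: 0.998
gripper_force: 0.0
```

```bash
python3 -c "
from h import *
to([.520,-.222,.099],-17.5)"
```

```text
t 2.55 tcp [ 515.2 -228.    97. ] yaw -18.14 F [-0.6  0.5  0.4] gap 0.998 0.0
 shift mm now axes [ 2.7 -7.2 -2. ]  after turn [ 2.8 -7.1 -2. ]  turn [-0.08  0.3  -0.64]
```

Emit:
{"fn": "drive_tool", "kwargs": {
  "plan": [
    [0.003,-0.007,-0.002,0,0,0,1],
    [0,0,0,0,0,0,1],
    [0,0,0,0,0,0,-1],
    [0,0,0,0,0,0,-1],
    [0,0,0,0,0,0,-1],
    [0,0,0,0,0,0,-1],
    [0,0,0,0,0,0,-1],
    [0,0,0,0,0,0,-1],
    [0,0,0,0,0,0,-1]
  ],
  "newtons": 40
}}

```text
t: 3.45
tcp_pos: [0.5224, -0.2216, 0.1017]
tool_rot: [0.988, -0.156, 0.0, 0.0]
force: [-2.7, -0.7, 4.9]
finger_gap: 0.227
gripper_force: 39.1
```

```bash
python3 -c "
from h import *
to([.520,-.222,.099],-17.5)"
```

```text
t 3.45 tcp [ 522.4 -221.6  101.7] yaw -18.0 F [-2.7 -0.7  4.9] gap 0.227 39.1
 shift mm now axes [-2.2  1.2  2.7]  after turn [-2.2  1.1  2.7]  turn [ 0.02 -0.   -0.5 ]
```

```bash
cat >> h.py <<'E'
def arc(phi0,n,step=6.,yaw=-18.,r=.055):
    a=np.radians(phi0-step*np.arange(n+1)); p=r*np.c_[np.cos(a),np.sin(a)]; d=np.diff(p,axis=0); y=np.radians(yaw)
    print(np.c_[d@[np.cos(y),np.sin(y)],d@[np.sin(y),-np.cos(y)]].round(4).tolist())
E
python3 -c "
from h import *
arc(197.4,13)"
```

```text
[[-0.0031, -0.0049], [-0.0026, -0.0052], [-0.002, -0.0054], [-0.0014, -0.0056], [-0.0008, -0.0057], [-0.0002, -0.0058], [0.0004, -0.0057], [0.001, -0.0057], [0.0015, -0.0055], [0.0021, -0.0054], [0.0027, -0.0051], [0.0032, -0.0048], [0.0037, -0.0044]]
```

Emit:
{"fn": "drive_tool", "kwargs": {
  "plan": [
    [-0.003,-0.005,0,0,0,0,-1],
    [-0.0026,-0.0052,0,0,0,0,-1],
    [-0.002,-0.0054,0,0,0,0,-1],
    [-0.0014,-0.0056,0,0,0,0,-1],
    [-0.0008,-0.0057,0,0,0,0,-1],
    [0,0,0,0,0,0,-1]
  ]
}}

```text
t: 4.05
tcp_pos: [0.5215, -0.1921, 0.1017]
tool_rot: [0.988, -0.156, 0.0, 0.0]
force: [-1.0, -0.3, 5.4]
finger_gap: 0.229
gripper_force: 39.3
```

```bash
python3 -c "
from h import *
to([.520,-.222,.099])
p=manip.sense()['tcp_pos'][:2]-[.572,-.2055]; print(np.hypot(*p),np.degrees(np.arctan2(p[1],p[0])))"
```

```text
t 4.05 tcp [ 521.5 -192.1  101.7] yaw -17.98 F [-1.  -0.3  5.4] gap 0.229 39.3
 shift mm now axes [ 7.8 28.9  2.7]  after turn [ 7.8 28.9  2.7]  turn [-0. -0.  0.]
0.05227178586654312 165.11430404731377
```

Emit:
{"fn": "drive_tool", "kwargs": {
  "plan": [
    [-0.0002,-0.0058,0,0,0,0,-1],
    [0.0004,-0.0057,0,0,0,0,-1],
    [0.001,-0.0057,0,0,0,0,-1],
    [0,0,0,0,0,0,-1]
  ]
}}

```text
t: 4.45
tcp_pos: [0.5282, -0.1761, 0.1017]
tool_rot: [0.988, -0.156, 0.0, -0.0]
force: [-0.7, 0.2, 6.0]
finger_gap: 0.224
gripper_force: 39.3
```

Emit:
{"fn": "drive_tool", "kwargs": {
  "plan": [
    [0.0015,-0.0055,0,0,0,0,-1],
    [0.0021,-0.0054,0,0,0,0,-1],
    [0,0,0,0,0,0,-1]
  ]
}}

```text
t: 4.75
tcp_pos: [0.5329, -0.1696, 0.1016]
tool_rot: [0.988, -0.154, -0.002, 0.003]
force: [-9.2, -11.3, 7.3]
finger_gap: 0.225
gripper_force: 39.8
```

Emit:
{"fn": "drive_tool", "kwargs": {
  "plan": [
    [0.0015,-0.0025,0,0,0,0,-1],
    [0,0,0,0,0,0,-1]
  ]
}}

```text
t: 4.95
tcp_pos: [0.5333, -0.1691, 0.1016]
tool_rot: [0.988, -0.154, -0.004, 0.004]
force: [-12.9, -15.9, 8.1]
finger_gap: 0.227
gripper_force: 40.1
```

Emit:
{"fn": "drive_tool", "kwargs": {
  "plan": [
    [-0.0012,0.0028,0,0,0,0,-1],
    [-0.0012,0.0027,0,0,0,0,-1],
    [0,0,0,0,0,0,-1]
  ]
}}

```text
t: 5.25
tcp_pos: [0.532, -0.1707, 0.1017]
tool_rot: [0.988, -0.157, -0.001, 0.0]
force: [-4.6, -3.4, 6.1]
finger_gap: 0.224
gripper_force: 39.7
```

Emit:
{"fn": "drive_tool", "kwargs": {
  "plan": [
    [0,0,0,0,0,0,1],
    [0,0,0,0,0,0,1],
    [0,0,0,0,0,0,1],
    [0,0,0,0,0,0,1],
    [0,0,0,0,0,0,1],
    [0,0,0,0,0,0,1],
    [0,0,0,0,0,0,1]
  ]
}}

```text
t: 5.95
tcp_pos: [0.533, -0.17, 0.1013]
tool_rot: [0.988, -0.157, 0.0, -0.0]
force: [-0.6, 0.1, 0.2]
finger_gap: 0.994
gripper_force: 0.0
```

Emit:
{"fn": "drive_tool", "kwargs": {
  "plan": [
    [0,0,-0.03,0,0,0,1],
    [0,0,-0.04,0,0,0,1],
    [0,0,-0.04,0,0,0,1],
    [-0.02,0,-0.04,0,0,0,1],
    [-0.04,0,0,0,0,0,1],
    [-0.04,0,0,0,0,0,1],
    [0,0,0,0,0,0,1]
  ]
}}

```text
t: 6.65
tcp_pos: [0.4316, -0.1356, 0.2507]
tool_rot: [0.988, -0.157, -0.004, -0.002]
force: [0.4, -0.4, -0.3]
finger_gap: 0.996
gripper_force: 0.0
```

```bash
python3 - <<'E'
from h import *
st=manip.sense(); c=manip.snapshot('wrist'); np.savez('w2.npz',tcp_pos=st['tcp_pos'],tool_rot=st['tool_rot'],**c)
print(st['tcp_pos'],st['force'])
save('w2.png',cv2.resize(c['image'][40:220,20:340],None,fx=2.4,fy=2.4,interpolation=cv2.INTER_CUBIC))
E
```

```text
[ 0.43160306 -0.13558168  0.25074662] [ 0.43634436 -0.38204981 -0.29073752]
```

View pics/w2.png

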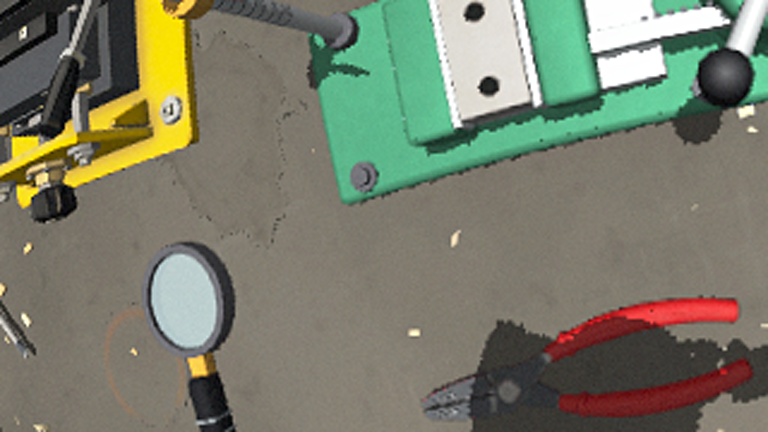

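The block now sits flush between both jaws with no gap. The holes are at crop (475,11) and (488,85). The loupe ring is centred at about (189,298), and the handle goes down from (203,365).

```bash
python3 - <<'E'
from h import *
c=dict(np.load('w2.npz'))
f=lambda x,y:(20+(x+.5)/2.4-.5,40+(y+.5)/2.4-.5)
print('holes',wz(c,[f(475,11),f(488,85)],c,.052),'lens',wz(c,f(184,300),c,.012),'neck',wz(c,f(203,366),c,.012))
T=dict(np.load('top0.npz'))
g=lambda x,y:(265+(x+.5)/4-.5,135+(y+.5)/4-.5)
print('top: lens',onz(T,g(107,226),.012),'neck',onz(T,g(93,278),.012),'end',onz(T,g(57,415),.015))
a=onz(T,g(107,226),.01)[0];b=onz(T,g(58,412),.015)[0];d=a-b;print(np.degrees(np.arctan2(d[1],d[0])),np.hypot(d[0],d[1]))
E
```

```text
holes [[ 0.60418139 -0.07703799  0.052     ]
 [ 0.56891445 -0.0721429   0.052     ]] lens [[0.54396935 0.16856565 0.012     ]] neck [[0.5019393  0.17403029 0.012     ]]
top: lens [[0.54212154 0.17164729 0.012     ]] neck [[0.50299815 0.17930703 0.012     ]] end [[0.40167863 0.19815315 0.015     ]]
-10.53091088332443 0.14110993628819138
```

```bash
python3 -c "
from h import *
to([.4496,.1878,.13],-10.5)"
```

```text
t 6.7 tcp [ 435.1 -137.6  251.3] yaw -18.03 F [ 0.  -0.2 -0.3] gap 0.999 0.0
 shift mm now axes [ -86.7 -313.8  121.7]  after turn [ -45.  -322.6  121.3]  turn [-0.05  0.13 -7.53]
```

Emit:
{"fn": "drive_tool", "kwargs": {
  "plan": [
    [0,0,0,0,0,-7.5,1],
    [-0.006,-0.045,0.0,0,0,0,1],
    [-0.006,-0.045,0.01,0,0,0,1],
    [-0.006,-0.045,0.02,0,0,0,1],
    [-0.006,-0.045,0.02,0,0,0,1],
    [-0.006,-0.045,0.02,0,0,0,1],
    [-0.006,-0.045,0.02,0,0,0,1],
    [-0.006,-0.045,0.02,0,0,0,1],
    [0,-0.005,0.01,0,0,0,1],
    [0,0,0,0,0,0,1]
  ]
}}

```text
t: 7.7
tcp_pos: [0.4551, 0.1844, 0.1298]
tool_rot: [0.996, -0.09, -0.001, 0.0]
force: [-0.5, 0.5, -0.4]
finger_gap: 1.0
gripper_force: 0.0
```

```bash
python3 - <<'E'
from h import *
to([.4496,.1878,.13],-10.5)
st=manip.sense(); c=manip.snapshot('wrist'); np.savez('w3.npz',tcp_pos=st['tcp_pos'],tool_rot=st['tool_rot'],**c)
save('w3.png',c['image'])
E
```

```text
t 7.7 tcp [455.1 184.4 129.8] yaw -10.31 F [-0.5  0.5 -0.4] gap 1.0 0.0
 shift mm now axes [-6.  -2.4 -0.2]  after turn [-6.  -2.4 -0.2]  turn [0.05 0.1  0.19]
```

View pics/w3.png

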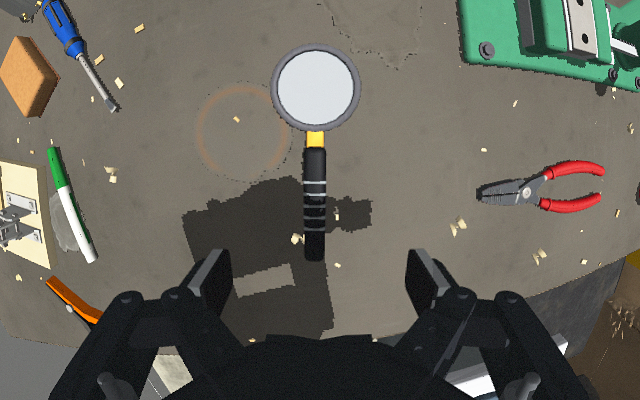

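The loupe sits upright in the wrist view: lens at (316,88), handle from (316,148) to (314,261). Its axis is nearly aligned with the tool's x.

```bash
python3 - <<'E'
from h import *
c=dict(np.load('w3.npz'))
r,H,S,V=masks(c,(265,368,38,135)); m,k,s=big(r&(S<40)&(V>170)); print('glass',k,s)
L=wz(c,k,c,.011)[0]; e=wz(c,[(314,261)],c,.014)[0]; t=wz(c,[(316,148)],c,.02)[0]
print('lens',L,'end',e,'top',t,np.hypot(*(L-e)[:2]),np.hypot(*(L-t)[:2]))
d=(L-e)[:2]; yaw=np.degrees(np.arctan2(d[1],d[0])); d/=np.hypot(*d); g=L[:2]-.095*d; print('yaw',yaw,'grip',g)
to([*g,.018],yaw)
E
```

```text
glass [315.06947661  87.42681797] [ 278   51   75   74 4318]
lens [0.54387934 0.17184477 0.011     ] end [0.39898402 0.19945768 0.014     ] top [0.4971932  0.17956081 0.02      ] 0.14750296695715653 0.04731947440960747
yaw -10.789568114452493 grip [0.45055881 0.189629  ]
t 7.75 tcp [455.4 183.3 130.6] yaw -10.43 F [-0.1 -0.6  0. ] gap 0.998 0.0
 shift mm now axes [ -5.8  -5.4 112.6]  after turn [ -5.9  -5.3 112.6]  turn [0.04 0.05 0.36]
```

Emit:
{"fn": "drive_tool", "kwargs": {
  "plan": [
    [-0.006,-0.005,0.0,0,0,0.36,1],
    [0,0,0.04,0,0,0,1],
    [0,0,0.04,0,0,0,1],
    [0,0,0.02,0,0,0,1],
    [0,0,0.008,0,0,0,1],
    [0,0,0,0,0,0,1],
    [0,0,0,0,0,0,1]
  ]
}}

```text
t: 8.45
tcp_pos: [0.4509, 0.1887, 0.0244]
tool_rot: [0.995, -0.095, 0.001, -0.0]
force: [-0.0, -0.1, -0.4]
finger_gap: 1.0
gripper_force: 0.0
```

```bash
python3 -c "
from h import *
to([.4506,.1896,.018],-10.8)"
```

```text
t 8.45 tcp [450.9 188.7  24.4] yaw -10.95 F [-0.  -0.1 -0.4] gap 1.0 0.0
 shift mm now axes [-0.5 -0.8  6.4]  after turn [-0.5 -0.8  6.4]  turn [-0.04 -0.11 -0.15]
```

Emit:
{"fn": "drive_tool", "kwargs": {
  "plan": [
    [0,-0.001,0.006,0,0,0,1],
    [0,0,0,0,0,0,1],
    [0,0,0,0,0,0,-1],
    [0,0,0,0,0,0,-1],
    [0,0,0,0,0,0,-1],
    [0,0,0,0,0,0,-1],
    [0,0,0,0,0,0,-1],
    [0,0,0,0,0,0,-1],
    [0,0,0,0,0,0,-1],
    [0,0,0,0,0,0,-1]
  ],
  "newtons": 60
}}

```text
t: 9.45
tcp_pos: [0.4502, 0.1902, 0.0176]
tool_rot: [0.996, -0.095, 0.0, -0.0]
force: [-0.3, 0.8, 5.4]
finger_gap: 0.194
gripper_force: 59.4
```

```bash
python3 -c "
from h import *
to([.4506,.1896,.018],-10.8)"
```

```text
t 9.45 tcp [450.2 190.2  17.6] yaw -10.87 F [-0.3  0.8  5.4] gap 0.194 59.4
 shift mm now axes [ 0.5  0.5 -0.4]  after turn [ 0.5  0.5 -0.4]  turn [-0.01 -0.01 -0.07]
```

Emit:
{"fn": "drive_tool", "kwargs": {
  "plan": [
    [0,0,-0.01,0,0,0,-1],
    [0,0,-0.02,0,0,0,-1],
    [0,0,-0.03,0,0,0,-1],
    [0,0,-0.04,0,0,0,-1],
    [0,0,-0.04,0,0,0,-1],
    [0,0,-0.04,0,0,0,-1],
    [0,0,-0.03,0,0,0,-1],
    [0,0,-0.02,0,0,0,-1],
    [0,0,-0.01,0,0,0,-1],
    [0,0,0,0,0,0,-1]
  ]
}}

```text
t: 10.45
tcp_pos: [0.4505, 0.1902, 0.2584]
tool_rot: [0.996, -0.095, 0.001, -0.0]
force: [0.0, -0.9, -1.2]
finger_gap: 0.198
gripper_force: 58.7
```

```bash
python3 - <<'E'
from h import *
to([.4928,-.0562,.26],-10.8)
st=manip.sense(); c=manip.snapshot('wrist'); np.savez('w4.npz',tcp_pos=st['tcp_pos'],tool_rot=st['tool_rot'],**c)
# level check: depth of ring points
h,w=c['z_map'].shape; v,u=np.mgrid[:h,:w]; uv=np.c_[u.ravel(),v.ravel()]
o,d=wray(c,uv,st)
M=np.array(c['mount']); ax=R.from_quat(st['tool_rot']).apply(-M[:3,2]); P=o+d*(c['z_map'].ravel()/(d@ax))[:,None]
P=P.reshape(h,w,3); np.save('P4.npy',P)
hsv=cv2.cvtColor(c['image'],cv2.COLOR_RGB2HSV)
m=(P[...,2]>.19)&(v<240)&(c['z_map']>0); Q=P[m]; print(m.sum(),Q.min(0),Q.max(0))
rel=R.from_quat(st['tool_rot']).inv().apply(Q-st['tcp_pos'])
for a in np.arange(-.02,.14,.01):
    k=(rel[:,0]>a)&(rel[:,0]<a+.01)&(abs(rel[:,1])<.008)
    if k.any(): print(round(a+.005,3),k.sum(),(np.median(rel[k],0)*1000).round(1))
E
```

```text
t 10.45 tcp [450.5 190.2 258.4] yaw -10.87 F [ 0.  -0.9 -1.2] gap 0.198 58.7
 shift mm now axes [ 88.  234.   -1.6]  after turn [ 87.7 234.1  -1.6]  turn [-0.05 -0.14 -0.07]
22726 [0.45827243 0.13688512 0.24586384] [0.57505379 0.20845807 0.26222086]
0.015 301 [17.9 -0.4 -1.5]
0.025 769 [25.   0.  -1.6]
0.035 832 [35.   0.  -1.5]
0.045 922 [45.4 -0.4 -0.8]
0.055 752 [55.1 -0.8  5.3]
0.065 840 [65.2  0.   5.1]
0.075 836 [75.1  0.   8.7]
0.085 820 [84.9  0.   8.7]
0.095 813 [95.   0.   8.7]
0.105 784 [104.9  -0.    8.7]
0.115 764 [114.9   0.    8.7]
0.125 219 [121.5   0.    8.9]
```

Emit:
{"fn": "drive_tool", "kwargs": {
  "plan": [
    [0.006,0.02,0,0,0,0,-1],
    [0.012,0.035,0,0,0,0,-1],
    [0.016,0.04,0,0,0,0,-1],
    [0.016,0.04,0,0,0,0,-1],
    [0.016,0.04,0,0,0,0,-1],
    [0.012,0.035,0,0,0,0,-1],
    [0.01,0.024,0,0,0,0,-1],
    [0,0,0,0,0,0,-1],
    [0,0,0,0,0,0,-1]
  ]
}}

```text
t: 11.4
tcp_pos: [0.4913, -0.0562, 0.2556]
tool_rot: [0.995, -0.096, -0.002, -0.001]
force: [0.0, 0.5, -1.1]
finger_gap: 0.193
gripper_force: 58.8
```

```bash
cat > w.py <<'E'
from h import *
import sys
n=sys.argv[1]
to([.4928,-.0562,.157],-10.8)
st=manip.sense(); c=manip.snapshot('wrist'); np.savez(n+'.npz',tcp_pos=st['tcp_pos'],tool_rot=st['tool_rot'],**c)
save(n+'.png',c['image'])
r,H,S,V=masks(c,(0,640,0,230)); Z=c['z_map']
h,w=Z.shape; v,u=np.mgrid[:h,:w]; o,d=wray(c,np.c_[u.ravel(),v.ravel()],st)
M=np.array(c['mount']); ax=R.from_quat(st['tool_rot']).apply(-M[:3,2]); P=(o+d*(Z.ravel()/(d@ax))[:,None]).reshape(h,w,3)
m=r&((H<8)|(H>172))&(S>130)&(P[...,2]>.09)&(P[...,2]<.18)
q=P[m]; uv=np.argwhere(m)[:,::-1]; dist=np.hypot(*(q[:,:2]-[.587,-.075]).T); i=np.argsort(dist)
print('red n',m.sum())
for j in i[:12]: print(uv[j],(q[j]*1000).round(1),dist[j].round(4))
print('mean z',q[:,2].mean(), 'min/max',q.min(0),q.max(0))
E
python3 w.py w5
```

```text
t 11.4 tcp [491.3 -56.2 255.6] yaw -10.97 F [ 0.   0.5 -1.1] gap 0.193 58.8
 shift mm now axes [ 1.9 -0.2 98.6]  after turn [ 1.4 -0.3 98.6]  turn [-0.06  0.25 -0.17]
red n 144
[237  48] [622.8 -17.4 148.5] 0.0678
[237  46] [624.3 -17.7 148.5] 0.0684
[237  47] [623.8 -17.3 147.4] 0.0684
[237  49] [622.7 -16.6 145.5] 0.0684
[238  44] [625.9 -18.6 147.7] 0.0685
[236  48] [623.5 -16.2 146.5] 0.0692
[236  49] [622.9 -15.8 145.5] 0.0692
[237  45] [625.7 -17.4 146.2] 0.0694
[236  47] [624.4 -16.3 146.1] 0.0696
[236  46] [625.  -16.6 147. ] 0.0696
[237  44] [626.5 -17.5 146.3] 0.0697
[238  43] [627.5 -18.2 144.9] 0.0698
mean z 0.14373212888929046 min/max [ 0.62269747 -0.01861875  0.09466434] [0.74692116 0.26535517 0.14848174]
```

View pics/w5.png

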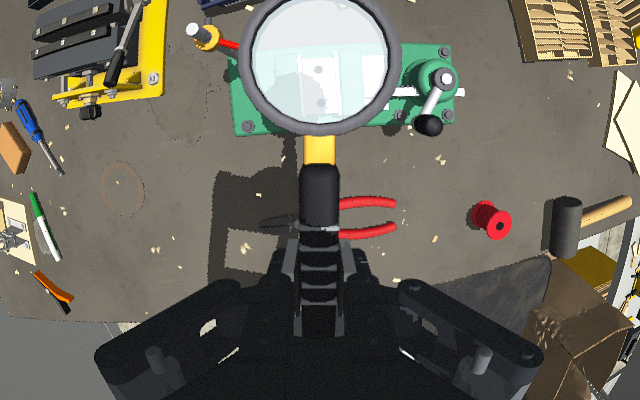

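The lens now hovers over the block, with the pointer's red needle at (222–240, 43–48) clear of the ring. I'll lower it to the focal height next.

Emit:
{"fn": "drive_tool", "kwargs": {
  "plan": [
    [0.001,0,0.01,0,0,0,-1],
    [0,0,0.02,0,0,0,-1],
    [0,0,0.025,0,0,0,-1],
    [0,0,0.02,0,0,0,-1],
    [0,0,0.012,0,0,0,-1],
    [0,0,0.008,0,0,0,-1],
    [0,0,0.003,0,0,0,-1],
    [0,0,0,0,0,0,-1],
    [0,0,0,0,0,0,-1]
  ]
}}

```text
t: 12.35
tcp_pos: [0.4938, -0.0563, 0.1598]
tool_rot: [0.996, -0.095, 0.001, 0.0]
force: [-0.2, 0.4, -1.1]
finger_gap: 0.197
gripper_force: 58.8
```

```bash
python3 w.py w6; python3 - <<'E'
from h import *
ims=[]
for n,b in(('top',(340,380,140,205)),('side',(280,390,170,270))):
    c=manip.snapshot(n); np.savez(n+'6.npz',**c); x0,x1,y0,y1=b
    ims.append(cv2.copyMakeBorder(cv2.resize(c['image'][y0-10 if n=='top' else y0:(y0-10 if n=='top' else y0)+100,x0-20 if n=='top' else x0:][:, :65 if n=='top' else 65],None,fx=6,fy=6,interpolation=cv2.INTER_CUBIC),0,0,0,10,0))
save('z6.png',np.hstack(ims))
E
```

```text
t 12.35 tcp [493.8 -56.3 159.8] yaw -10.85 F [-0.2  0.4 -1.1] gap 0.197 58.8
 shift mm now axes [-1.   0.1  2.8]  after turn [-1.   0.1  2.8]  turn [ 0.01 -0.07 -0.05]
red n 433
[206  22] [619.2 -25.1 145.9] 0.0594
[207  20] [620.4 -25.5 145.2] 0.0597
[206  21] [620.1 -24.9 145. ] 0.06
[207  21] [620.4 -25.  143.7] 0.0601
[205  21] [620.  -24.6 145.7] 0.0602
[205  22] [619.6 -24.4 145.2] 0.0602
[205  20] [620.3 -24.8 146.1] 0.0602
[205  23] [619.3 -24.1 144.6] 0.0603
[204  23] [619.1 -23.9 145.6] 0.0603
[206  20] [620.7 -24.9 144.8] 0.0604
[206  19] [621.1 -25.1 145.2] 0.0604
[204  22] [619.6 -24.1 145.8] 0.0604
mean z 0.14433420188436805 min/max [ 0.52447342 -0.16622148  0.09067018] [0.76306442 0.21461552 0.14860249]
```

View pics/z6.png

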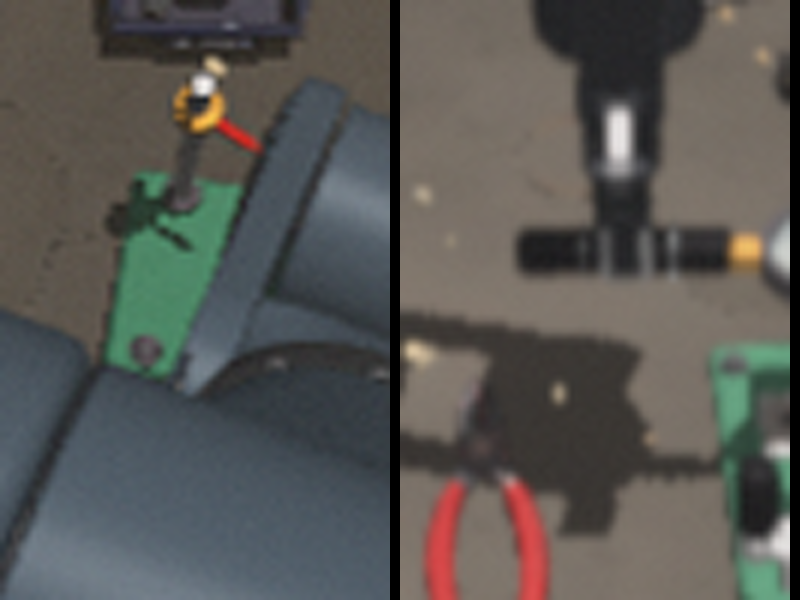

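The top crop shows the pointer intact, with its tip at the edge of the arm's silhouette. In the side crop the loupe is level. I'll compare the ring plane and the tip height in the same wrist depth frame.

```bash
python3 - <<'E'
from h import *
c=dict(np.load('w6.npz')); Z=c['z_map']; h,w=Z.shape; v,u=np.mgrid[:h,:w]; o,d=wray(c,np.c_[u.ravel(),v.ravel()],c)
M=np.array(c['mount']); Rt=R.from_quat(c['tool_rot']); P=(o+d*(Z.ravel()/(d@Rt.apply(-M[:3,2])))[:,None]).reshape(h,w,3)
rel=Rt.inv().apply((P.reshape(-1,3)-c['tcp_pos'])).reshape(h,w,3)
cen=np.array([.0955,0])
for _ in range(3):
    rr=np.hypot(rel[...,0]-cen[0],rel[...,1]-cen[1]); m=(rr<.042)&(abs(rel[...,2])<.02)&(v<240)
    q=rel[m]; n=(np.hypot(*(q[:,:2]-cen).T)>.031)
    (x,y),rad=cv2.minEnclosingCircle((q[n][:,:2]*1000).astype(np.float32)); 
ring=rel[(rr>.0325)&(rr<.0355)&(abs(rel[...,2])<.02)&(v<240)]; gl=rel[(rr<.02)&(abs(rel[...,2])<.02)]
print('enclosing',x,y,rad,'ring z',np.percentile(ring[:,2],[5,25,50,75]).round(4),'glass',np.median(gl,0))
A=np.c_[gl[:,:2],np.ones(len(gl))]; print('glass plane slope',np.linalg.lstsq(A,gl[:,2],rcond=None)[0].round(4))
A=np.c_[ring[:,:2],np.ones(len(ring))]; print('ring slope',np.linalg.lstsq(A,ring[:,2],rcond=None)[0].round(4))
hd=rel[(rel[...,0]>.01)&(rel[...,0]<.045)&(abs(rel[...,1])<.006)&(abs(rel[...,2])<.02)]; print('handle top',np.median(hd[:,2]))
# glass centroid by colour edge: world lens centre
print('lens world',Rt.apply([x/1000,y/1000,.011])+c['tcp_pos'])
# tip triangulation wrist x side
S=dict(np.load('side6.npz')); r,H,Sa,V=masks(S,(350,372,188,206)); mm=r&((H<12)|(H>172))&(Sa>110); print(np.argwhere(mm)[:,::-1].tolist())
ow,dw=wray(c,(206.5,21.5),c)
for px in [(359.5,200.5),(360,201)]:
    os,ds=ray(S,px); D=np.c_[dw[0]/np.linalg.norm(dw),-ds[0]/np.linalg.norm(ds)]; t=np.linalg.lstsq(D,os-ow,rcond=None)[0]; a,b=ow+D[:,0]*t[0],os-D[:,1]*t[1]; print(a,b)
E
```

```text
enclosing 91.9980239868164 -0.706098735332489 38.599830627441406 ring z [0.0032 0.0039 0.0044 0.0049] glass [9.51364464e-02 1.97197833e-06 8.68644348e-03]
glass plane slope [ 0.0013 -0.0001  0.0086]
ring slope [-0.0028  0.0028  0.0046]
handle top -0.0017838528908301855
lens world [ 0.5843181  -0.07295869  0.14887165]
[[361, 196], [360, 197], [361, 197], [362, 197], [360, 198], [361, 198], [362, 198], [360, 199], [361, 199], [362, 199], [359, 200], [360, 200], [361, 200], [359, 201], [360, 201]]
[ 0.61885998 -0.02578927  0.14724714] [ 0.62195845 -0.02577277  0.14844162]
[ 0.619969   -0.02490802  0.14435821] [ 0.62373428 -0.02489168  0.14580862]
```

Emit:
{"fn": "drive_tool", "kwargs": {
  "plan": [
    [-0.001,0,0.002,0,0,0,-1],
    [0,0,0.0015,0,0,0,-1],
    [0,0,0,0,0,0,-1],
    [0,0,0,0,0,0,-1],
    [0,0,0,0,0,0,-1],
    [0,0,0,0,0,0,-1],
    [0,0,0,0,0,0,-1]
  ]
}}

```text
t: 13.2
tcp_pos: [0.4925, -0.0563, 0.1558]
tool_rot: [0.996, -0.095, 0.0, 0.0]
force: [-0.1, 0.1, -0.8]
finger_gap: 0.196
gripper_force: 58.8
```

```bash
python3 -c "
from h import *
to([.4928,-.0566,.1563],-10.85)
print(manip.sense()['qd'].round(3))"
```

```text
t 13.2 tcp [492.5 -56.3 155.8] yaw -10.87 F [-0.1  0.1 -0.8] gap 0.196 58.8
 shift mm now axes [ 0.4  0.2 -0.5]  after turn [ 0.4  0.2 -0.5]  turn [ 0.   -0.   -0.02]
[ 0.001 -0.     0.     0.002  0.001 -0.   ]
```

```bash
python3 -c "
from station import manip
print(manip.sign_off())"
```

```text
the job is handed in; nothing more can be done
None
```

The job is handed in. The crank was swung clockwise until the jaw clamped the block (about 20 N peak push, eased to about 6 N before letting go), and the loupe is held level over the block with the lens at about 145 mm, matching the pointer tip to within 1–2 mm. I did not re-check the clamp after the final move.

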